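Cap a cream jar on the bench capping machine

TASK

Cap the jar that stands in the nest of the bench capping machine: wind the handwheel on top clockwise, regrasping it as often as needed, until the chuck presses on the jar's lid and about 5 mm of its bright 10 mm neck, half of it, has been pushed up into the quill. Only then turn the spring-return drive selector clockwise past its first and second clicks to the third, and finish the program while still gripping the selector and holding it at the third position against its spring, since the drive runs only as long as it is held. Leave the other things on the bench where they are.

Things in the scene. Friction and masses are not known exactly. Their poses are not given: they have to be found in the camera images.
- capper: grey bench capping machine, fixed, 287 mm wide (y), 172 mm deep (x). Origin at bench level under the spindle axis; x points to its back, y to the operator's left, z up. The press with the handwheel on top stands left, the drive unit (box 92 x 88, 140 mm high, selector on top) right. The press head under the wheel is 80 mm wide, its top at 169 mm. Nothing of the machine is higher than the wheel.
- wheel_axis (a point): centre of the handwheel, on its vertical axis at the mid height of its rim, 205 mm above the bench; axes of capper. Black wheel without crank: round rim 14 mm thick whose centre line is a circle of 60 mm radius; hub 36 mm across, its top 5 mm (a steel stud 9 mm) above rim mid height; two straight spokes in line with each other, 13 mm thick meet the rim in its lower half.
- rim_mid (a point): point on the rim's centre line in the middle of one of the wheel's two openings (the other opening lies across the hub, the spokes 90 degrees from both); turns with the wheel. Openings are 35 mm wide between rim and hub, so the rim can be pinched radially from above, one finger in the opening; under the rim about 29 mm are free down to the press head.
- handwheel (a joint): handwheel angle in rad, growing clockwise seen from above; starts between 0 and 0.8, range -1.5 to 4.75, stays where it is left (friction 0.12 N m, up to 0.2 N m with the chuck pressed). At 0 the spokes lie along the machine's y axis. Its screw moves the quill (the dark steel sleeve below the head) and the chuck down 4 mm per rad.
- chuck (a joint): how far (m) the spring-loaded chuck, the aluminium cup 74 mm across under the quill, is pushed up into the quill: 0 while it hangs free with 10 mm of bright neck showing, 0.010 fully in. It touches the lid at a handwheel angle of about 2.25, then goes in 4 mm per rad: 5 mm at about 3.5 rad. Its spring pushes with 4.5 N at first, 12 N at 5 mm.
- jar: the jar to be capped: white cream jar with black lid, 55 mm across and 44 mm high, loose in the nest; origin at the centre of its underside, z up
- nest (a point): centre of the nest's floor, 18 mm above the bench, straight under the handwheel's axis; its wall is 10 mm high with a bore of 59 mm
- selector_axis (a point): point on the selector's vertical axis, 172 mm above the bench, 3 mm under the top of its grip bar; axes of capper. On the plate under the selector a short mark means off, and one, two and three bars mark the three positions.
- selector (a joint): angle of the hold-to-run drive selector in rad, 0 = off, growing clockwise seen from above; clicks (notches) at 0.4 (first), 0.8 (second) and 1.2 (third), end stop at 1.36. When let go a spring turns it back to 0 from everywhere: 0.12 N m at 0, 0.19 N m at 1.2; climbing out of a notch adds about 0.05 N m, dropping into one takes it off.
- selector_grip: the selector's black bar grip, 60 mm long with a white line at its pointer end; middle 50 mm is 13 mm wide with flat sides. It rises from 148 to 175 mm above the bench, on a round skirt 48 mm across (141 to 148 mm). Origin on the axis under the skirt, x along the bar to the pointer. At 0 it points 0.6 rad left (counter-clockwise from above) of the machine's x axis.
- jar_2: a second cream jar like the first, waiting on the bench to the left; leave alone
- jar_3: a third cream jar, likewise; leave alone
- lab_timer: small white timer, 58 x 62 x 18 mm, at the left; leave alone
- tape: roll of label tape, 66 mm across, 19 mm high, at the front right; leave alone
- pen: marker pen, 128 mm long, lying at the left; leave alone
- small_beaker: glass beaker, 60 mm across, 72 mm high, behind the drive unit; leave alone
Mind the look-alikes: they are no part of the job. Leave any orange or red look-alike of the jar alone.

How it is judged:
By the outcome, as a careful person would: the job done as asked, in the order asked, and still so for the second after the job is handed in, while the arm keeps its last pose, push and grip.
It also fails if it takes over 67 s, if anything falls off the work surface, if the arm or the gripper's body presses on something with over 40 N, if the wrist force passes 120 N, or if a joint passes its speed limit or range.

ROBOT

A 7-joint arm with a two-finger parallel gripper is mounted at the origin on a cart in front of the work surface, level with it; the furniture and walls round the work are solid. World frame = base frame: x ahead of the robot, y to its left, z up, the work surface at z = 0. Lengths are in m, angles in rad, forces in N, time in s.
With the tool pointing down it reaches from about 0.4 to 0.85 m from the base axis. Payload 4.5 kg.
Tool frame: the origin (TCP) lies between the finger pads; the fingertips stand 8 mm ahead of it and the grasp point (between the pads) lies 11 mm behind it (tip_reach is the distance from the TCP to the fingertips, in m); z points along the fingers, y is the line along which they close (so a half turn about z gives the same grasp; the last joint's range is limited). The gripper opens to 88 mm and grips with 3 to 60 N. Pads are 18 mm wide; open, the fingers measure 123 mm over their backs; the gripper's body (75 mm by 187 mm) begins 45 mm behind the grasp point.
Start: joints at [1.257, 0.689, -0.195, 1.565, 0.157, 0.902, -0.215], TCP at [0.213, -0.588, 0.247] pointing down, gripper open.
Joint ranges: [-3.01, 3.01], [-0.46, 2.08], [-1.47, 1.51], [0.13, 2.56], [-1, 4.14], [0.04, 2.09], [-2.66, 2.66]. Speed limits (rad/s): [2.57, 2.57, 3.14, 3.14, 3.14, 3.14, 3.14].

INTERFACE

Orientations are given as a unit quaternion [w, x, y, z].
In Python, from bench import get_obs, snapshot, hand_in, tip_reach gives the robot as it stands.
- The arm moves only by the tool move_arm, never from a script. Its arguments are lists of equal length, an entry for each row: "grip": the finger opening in mm, from 0 to 88.1; "linear": the shift along the world's x, y, z in units of 40 mm (1.0 is 40 mm), a list of three; "turn": the turn, a rotation vector about the world's x, y, z in rad, a list of three. In form: {"grip": [grip, ...], "linear": [[tx, ty, tz], ...], "turn": [[wx, wy, wz], ...]}. A call has 1 to 20 rows; each row shifts and turns the commanded pose from where the row before left it; what a row does not reach is not made up. A row lasts 1/12 s, in which the tool goes at most 41.7 mm and 7.16 degrees, less where a joint would pass 70% of its speed; a pose out of reach is approached as far as the arm can. A call is refused whole if a number of a shift passes 1 or a number of a turn 0.125, either way. A call with a gripper value outside its range is refused whole. The fingers move at their own pace and stop on an object; "newtons" is the grip in N (left out, the last holds). Time passes only in rows, so rows that do not move let the fingers close. It gives the time, the measured TCP pose, the force, the opening and the grip force at its end, in the units of the state.
- get_obs(): the state, without advancing time (a new reading comes with each control period).
- snapshot(name): name is "scene" or "top" or "wrist"; returns a dict with "frame" (384x512x3 uint8, red, green, blue), "range_z" (384x512 float32, m along the optical axis (not along the pixel's ray), 0 where there is no reading), "fx", "fy", "cx", "cy" (pixels), "D" ([k1, k2, p1, p2, k3] as OpenCV has them; the pictures are not rectified), "rvec" (rotation vector, rad) and "tvec" (3), from world to camera coordinates, as OpenCV has them; the wrist camera has in their place "mount" (4x4, takes a point from camera to tool coordinates, whose origin is the TCP and whose axes are the flange's). Camera axes: x right, y down, z forward; pixel columns grow to the right and rows downward; lengths in m; the calibration is good to about 2 mm. A picture is of the moment at which its call begins: read the wrist's pose just before it.
- hand_in(): hands the job in; it is judged then, once.
The state is a dict: "t": time; "joint_pos": joint angles; "qd": joint speeds; "effort": joint torques, N m; "position": TCP position; "eef_rot": TCP orientation; "wrist_force": force on the tool from outside, world axes, zero at the start; "ft_torque": the same for the moment, N m; "finger_gap": opening from 0.0 (shut) to 1.0 (fully open); "grasp_force": force on a finger pad.
Only numpy, scipy, OpenCV 4.12 (cv2) and the standard library are available. Lean on these libraries where they do the work, as an engineer would, in place of code of your own. Each camera call takes 0.05 s, during which the arm holds its last target. There are 200 camera calls.

## Working session

There is one attempt and no reset: what is moved stays moved. The work goes in short steps, Python scripts to look and compute and a tool call to move; the robot and the scene stay as the last step left them, time stands still between calls to the robot, and variables do not carry over. Pictures are saved under pics/ and viewed, at most 10 in all, crops included, and the job is handed in when it is done.

Besides the shell and the picture viewer there is one more tool, called after ">>>" as name(argument=value, ...) on one line, values as JSON. move_arm: Moves the arm, as the interface text tells. Its arguments: {"type":"object","properties":{"grip":{"type":"array","items":{"type":"number"}},"linear":{"type":"array","items":{"type":"array","items":{"type":"number"}}},"turn":{"type":"array","items":{"type":"array","items":{"type":"number"}}},"newtons":{"type":"number"}},"required":["grip","linear","turn"]}

```bash
mkdir -p pics; ls; python3 - <<'E'
from bench import *
import cv2,numpy as np
o=get_obs();print(o)
a=[]
for n in("scene","top"):
    s=snapshot(n);np.save(f"pics/{n}.npy",s,allow_pickle=True)
    cv2.imwrite(f"pics/{n}.png",cv2.cvtColor(s["frame"],cv2.COLOR_RGB2BGR)); print({k:s[k] for k in s if k not in("frame","range_z")})
print(tip_reach)
E
```

```text
pics
{'t': 0.0, 'joint_pos': array([ 1.25683728,  0.68999956, -0.19450189,  1.56634574,  0.15731739,
        0.90250088, -0.2151208 ]), 'qd': array([-5.76574229e-04,  1.88295497e-03, -1.34455628e-04,  1.13861561e-03,
        3.48064763e-04, -3.23819188e-05, -1.72368605e-04]), 'effort': array([ 3.07451510e-04, -5.27555430e+01, -1.26709610e+00, -1.53427076e+01,
       -5.27381455e-02,  6.49214722e-03,  1.75935111e-04]), 'position': array([ 0.21272658, -0.58702235,  0.24589955]), 'eef_rot': array([-8.99682213e-04,  9.84914932e-01,  1.73036734e-01, -2.36775947e-04]), 'wrist_force': array([-0.32866649,  0.75347852, -0.08834069]), 'ft_torque': array([-0.02399262, -0.00631136, -0.02840706]), 'grasp_force': 0.0, 'finger_gap': 1.0012400463993705}
{'fx': 358.75896653812305, 'fy': 358.75896653812305, 'cx': 256.4956139470926, 'cy': 194.0306392847797, 'D': array([-0.06212342,  0.        ,  0.        ,  0.        ,  0.        ]), 'rvec': array([ 0.77587249, -2.43666076,  1.31750151]), 'tvec': array([0.43404023, 0.32108403, 0.85292922])}
{'fx': 431.12082525558475, 'fy': 431.12082525558475, 'cx': 262.91162615338084, 'cy': 192.56781122750016, 'D': array([-0.14533331,  0.        ,  0.        ,  0.        ,  0.        ]), 'rvec': array([ 2.13415365, -2.12195168,  0.23038181]), 'tvec': array([-0.03467201,  0.57322793,  1.44093075])}
0.008
```

View pics/scene.png

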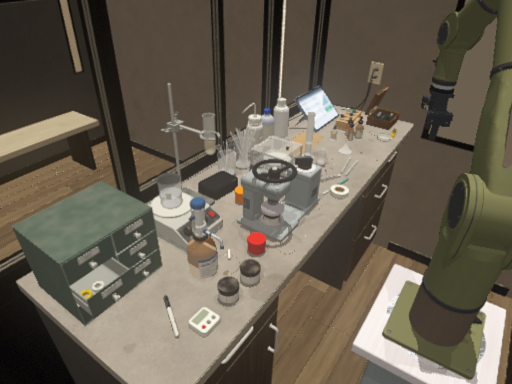

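View pics/top.png

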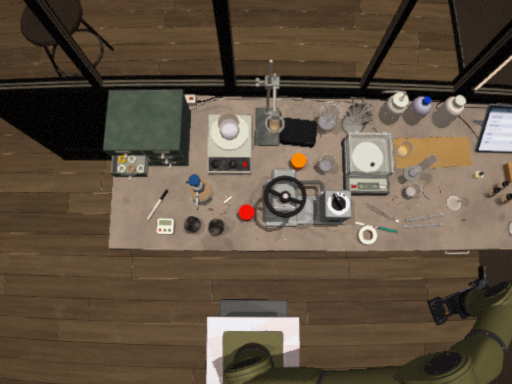

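The top view shows the black handwheel at about (285,197) and the selector at (338,203). The jar sits under the wheel, with the red (247,213) and orange (298,160) look-alikes beside it and waiting jars at (192,225) and (216,228). Next I'll take a close crop and a depth-based fit.

```bash
cat > h.py <<'E'
import numpy as np,cv2
from scipy.spatial.transform import Rotation as R
def ext(s,o=None):
    if "mount" in s:
        w,x,y,z=o["eef_rot"];T=np.eye(4);T[:3,:3]=R.from_quat([x,y,z,w]).as_matrix();T[:3,3]=o["position"]
        T=T@s["mount"];return T[:3,:3],T[:3,3]
    M=cv2.Rodrigues(s["rvec"])[0];return M.T,-M.T@s["tvec"]
def K(s):return np.array([[s["fx"],0,s["cx"]],[0,s["fy"],s["cy"]],[0,0,1]])
def rays(s,uv,o=None):
    p=cv2.undistortPoints(np.array(uv,float).reshape(-1,1,2),K(s),s["D"]).reshape(-1,2)
    Rm,c=ext(s,o);return c,np.c_[p,np.ones(len(p))]@Rm.T
def at_z(s,uv,z,o=None):
    c,d=rays(s,uv,o);return c+d*((z-c[2])/d[:,2])[:,None]
def cloud(s,o=None):
    h,w=s["range_z"].shape;u,v=np.meshgrid(np.arange(w),np.arange(h))
    c,d=rays(s,np.c_[u.ravel(),v.ravel()],o)
    return (c+d*s["range_z"].reshape(-1,1)).reshape(h,w,3)
def tri(rs):
    A=0;b=0
    for c,d in rs:
        d=d/np.linalg.norm(d);P=np.eye(3)-np.outer(d,d);A=A+P;b=b+P@c
    return np.linalg.solve(A,b)
E
python3 - <<'E'
from h import *
L=lambda n:np.load(f"pics/{n}.npy",allow_pickle=True).item()
t,s=L("top"),L("scene")
a=cv2.resize(t["frame"][160:240,250:370],None,fx=5,fy=5,interpolation=2)[:,:400*2]
b=cv2.resize(s["frame"][145:245,230:330],None,fx=4,fy=4,interpolation=2)
im=np.zeros((800,600,3),np.uint8)
im[:400]=a;im[400:,:400]=b
cv2.imwrite("pics/c1.png",cv2.cvtColor(im[:, :],cv2.COLOR_RGB2BGR)[:800].transpose(0,1,2)) 
cv2.imwrite("pics/c1.png",cv2.cvtColor(np.hstack([a[:, :],b[:, :200*2]])[:, :],cv2.COLOR_RGB2BGR)) if 0 else None
cv2.imwrite("pics/c1.png",cv2.resize(cv2.imread("pics/c1.png"),(450,600),interpolation=cv2.INTER_AREA)) if 0 else cv2.imwrite("pics/c1.png",cv2.cvtColor(a,cv2.COLOR_RGB2BGR))
for q in(t,s):
    P=cloud(q);m=(P[...,2]>.19)&(P[...,2]<.225)&(P[...,0]>.4)&(P[...,0]<.8)&(abs(P[...,1])<.35)&(q["frame"].max(-1)<70)
    p=P[m];print(m.sum(),p.mean(0),p.min(0),p.max(0))
    print(at_z(q,[[285,197],[338,203]],.2))
    A=np.c_[p[:,:2],np.ones(len(p))]
# circle fit to outer rim
    c=p[:,:2].mean(0)
    for i in range(10):
        r=np.hypot(*(p[:,:2]-c).T);k=r>.048
        x=np.linalg.lstsq(np.c_[2*p[k,:2],np.ones(k.sum())],(p[k,:2]**2).sum(1),rcond=None)[0];c=x[:2]
    print("circ",c,np.sqrt(x[2]+c@c),p[k,2].mean())
E
```

```text
701 [ 0.54455618 -0.0651997   0.20835444] [ 0.46764452 -0.16006608  0.19022203] [0.79992837 0.34895088 0.21954876]
[[ 0.53142445 -0.09770984  0.2       ]
 [ 0.51344239 -0.26476919  0.2       ]]
circ [0.60986804 0.07024341] 0.1932231415046645 0.20835443566835624
385 [ 0.55127869 -0.03711051  0.20575499] [ 0.46946487 -0.1526738   0.19003091] [0.75037569 0.34946435 0.21795158]
[[ 0.44272233 -0.00215915  0.2       ]
 [ 0.31670517 -0.06052472  0.2       ]]
circ [0.61613866 0.09847863] 0.20629083285548047 0.2057549911668951
```

View pics/c1.png

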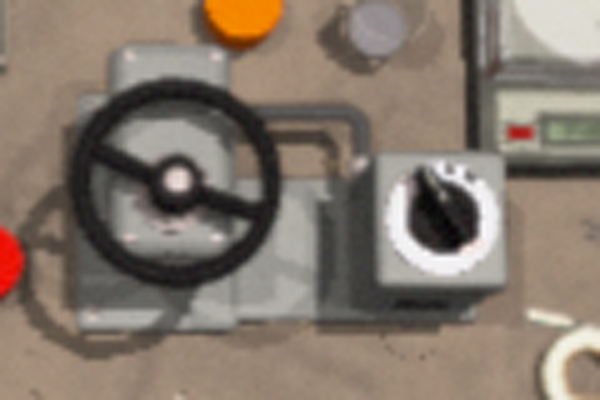

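The crop shows the wheel hub at (175,182), so full-image (285,196), with spokes about 20° clockwise of horizontal. The selector centre is at (444,215), so (339,203), with its pointer up-left. The orange and red jars are the look-alikes, and the beaker is behind.

```bash
python3 - <<'E'
from h import *
L=lambda n:np.load(f"pics/{n}.npy",allow_pickle=True).item()
t,s=L("top"),L("scene")
for q in(t,s):
    P=cloud(q);X,Y,Z=P[...,0],P[...,1],P[...,2]
    m=(Z>.195)&(Z<.225)&(X>.43)&(X<.65)&(Y<.02)&(Y>-.22)&(q["frame"].max(-1)<80)
    p=P[m];c=np.median(p[:,:2],0)
    for i in range(20):
        r=np.hypot(*(p[:,:2]-c).T);k=(r>.048)&(r<.075)
        x=np.linalg.lstsq(np.c_[2*p[k,:2],np.ones(k.sum())],(p[k,:2]**2).sum(1),rcond=None)[0];c=x[:2]
    d=p[:,:2]-c;r=np.hypot(*d.T);k2=(r>.025)&(r<.048)
    a=np.angle(np.exp(2j*np.arctan2(d[k2,1],d[k2,0])).mean())/2
    print("wheel",c,np.sqrt(x[2]+c@c),p[k,2].mean(),k.sum(),"spoke dir",a,k2.sum())
    m=(Z>.133)&(Z<.147)&(X>.4)&(X<.65)&(Y<-.13)&(Y>-.36)
    p=P[m];rc=cv2.minAreaRect(p[:,:2].astype(np.float32));print("box",rc,p[:,2].mean(),len(p))
    m=(Z>.165)&(Z<.185)&(X>.4)&(X<.65)&(Y<-.15)&(Y>-.36)
    p=P[m]; print("sel",p.mean(0),len(p)); 
    if len(p)>5: print(cv2.fitLine(p[:,:2].astype(np.float32),2,0,.01,.01).ravel())
print("top px",at_z(t,[[285,196.4]],.21),at_z(t,[[338.8,203]],.17))
E
```

```text
wheel [ 0.53269652 -0.09546766] 0.059787173869752575 0.21018831283595618 519 spoke dir 1.2001215095294078 63
box ((0.5231342911720276, -0.2760000228881836), (0.09144773334264755, 0.0879623293876648), 1.095449686050415) 0.13957359276437953 562
sel [ 0.52547998 -0.273571    0.17310989] 77
[ 0.81461227  0.5800059   0.52548    -0.273571  ]
wheel [ 0.53327986 -0.09077111] 0.05915538607269013 0.20987375046623497 330 spoke dir 1.2188400373828143 39
box ((0.5237134695053101, -0.2729211151599884), (0.08979837596416473, 0.08716868609189987), 0.25350257754325867) 0.13951507257845053 222
sel [ 0.52750966 -0.26893669  0.17156122] 67
[ 0.8345558  0.5509234  0.5275097 -0.2689367]
top px [[ 0.53144763 -0.09699515  0.21      ]] [[ 0.51867557 -0.27333705  0.17      ]]
```

```bash
python3 - <<'E'
from h import *
t=np.load("pics/top.npy",allow_pickle=True).item()
P=cloud(t);X,Y,Z=P[...,0],P[...,1],P[...,2]
print("      "+" ".join(f"{y:5.2f}" for y in np.arange(.15,-.6,-.05)))
for x in np.arange(.8,.35,-.05):
    print(f"{x:.2f}",*[f"{(lambda k:Z[k].max() if k.any() else 0)((abs(X-x)<.025)&(abs(Y-y)<.025)):5.2f}" for y in np.arange(.15,-.6,-.05)])
E
```

```text
0.15  0.10  0.05 -0.00 -0.05 -0.10 -0.15 -0.20 -0.25 -0.30 -0.35 -0.40 -0.45 -0.50 -0.55
0.80  0.10  0.18  0.18  0.08  0.28  0.05  0.05  0.05  0.13  0.09  0.16  0.15  0.12  0.11  0.01
0.75  0.09  0.18  0.18  0.08  0.34  0.34  0.05  0.05  0.01  0.05  0.12  0.12  0.12  0.11  0.07
0.70  0.08  0.09  0.09  0.08  0.28  0.27  0.05  0.05  0.07  0.07  0.12  0.12  0.12  0.11  0.07
0.65  0.08  0.08  0.08  0.06  0.17  0.17  0.16  0.01  0.07  0.07  0.12  0.13  0.12  0.12  0.21
0.60  0.24  0.01  0.01  0.01  0.22  0.22  0.21  0.07  0.07  0.04  0.06  0.06  0.06  0.05  0.06
0.55  0.24  0.01  0.05  0.05  0.22  0.22  0.22  0.02  0.18  0.18  0.02  0.02  0.02  0.01  0.06
0.50  0.05  0.05  0.05  0.05  0.22  0.22  0.22  0.02  0.17  0.18  0.01  0.01  0.01  0.01  0.01
0.45  0.05  0.05  0.01  0.01  0.21  0.22  0.02  0.02  0.01  0.02  0.02  0.03  0.02  0.01  0.01
0.40  0.01  0.01  0.01  0.01  0.01  0.01  0.01  0.01  0.01  0.01  0.02  0.02  0.03  0.01  0.01
```

>>> move_arm(grip=[60,60,60,60,60,60], linear=[[0.3,0.5,0.8],[0.3,0.6,0.8],[0.5,0.8,0.5],[0.6,0.8,0],[0.6,0.8,0],[0.6,0.8,0]], turn=[[0,0,0],[0,0,0],[0,0,0.1],[0,0,0.1],[0,0,0.1],[0,0,0.1]])

```text
t: 0.6
position: [0.3291, -0.4148, 0.3305]
eef_rot: [0.0, 0.93, 0.367, -0.0]
wrist_force: [0.7, -0.2, 0.7]
finger_gap: 0.681
grasp_force: 0.0
```

>>> move_arm(grip=[60,60,60,60,60,60,60,60,60,60], linear=[[0.3,0.7,0.2],[0.3,0.7,0.2],[0.3,0.7,0.2],[0.3,0.7,0.2],[0.3,0.7,0.2],[0.3,0.7,0.2],[0.3,0.7,0.2],[0.3,0.7,0.2],[0.3,0.7,0.1],[0.3,0.7,0]], turn=[[0,0,0.05],[0,0,0.05],[0,0,0.05],[0,0,0.05],[0,0,0.05],[0,0,0.05],[0,0,0.05],[0,0,0.05],[0,0,0.05],[0,0,0]])

```text
t: 1.43
position: [0.4491, -0.1351, 0.3989]
eef_rot: [0.001, 0.825, 0.565, 0.0]
wrist_force: [1.4, -0.2, 0.5]
finger_gap: 0.679
grasp_force: 0.0
```

```bash
cat > w.py <<'E'
from h import *
from bench import *
import sys
def shot(n):
    o=get_obs();s=snapshot("wrist");cv2.imwrite(f"pics/{n}.png",cv2.cvtColor(s["frame"],cv2.COLOR_RGB2BGR))
    np.save(f"pics/{n}.npy",dict(s=s,o=o),allow_pickle=True);return s,o
def fit(s,o,c0=(.533,-.094)):
    P=cloud(s,o);X,Y,Z=P[...,0],P[...,1],P[...,2]
    rr=np.hypot(X-c0[0],Y-c0[1])
    m=(s["range_z"]>0)&(Z>.195)&(Z<.222)&(rr<.085)&(s["frame"].max(-1)<90)
    p=P[m];c=np.array(c0)
    for i in range(20):
        r=np.hypot(*(p[:,:2]-c).T);k=(r>.046)&(r<.08)
        x=np.linalg.lstsq(np.c_[2*p[k,:2],np.ones(k.sum())],(p[k,:2]**2).sum(1),rcond=None)[0];c=x[:2]
    d=p[:,:2]-c;r=np.hypot(*d.T);k2=(r>.025)&(r<.046)
    a=np.angle(np.exp(2j*np.arctan2(d[k2,1],d[k2,0])).mean())/2
    print("wheel",c,np.sqrt(x[2]+c@c),"ztop",np.percentile(p[k,2],90),k.sum(),"spoke",a,k2.sum())
def sel(s,o):
    P=cloud(s,o);X,Y,Z=P[...,0],P[...,1],P[...,2]
    m=(s["range_z"]>0)&(Z>.165)&(Z<.185)&(abs(X-.524)<.06)&(abs(Y+.272)<.06)
    p=P[m]
    if len(p)>20: print("sel",p.mean(0),len(p),cv2.minAreaRect(p[:,:2].astype(np.float32)),cv2.fitLine(p[:,:2].astype(np.float32),2,0,.01,.01).ravel()[:2])
    m=(s["range_z"]>0)&(Z>.133)&(Z<.1445)&(abs(X-.524)<.08)&(abs(Y+.274)<.08)
    p=P[m]
    if len(p)>20: print("box",cv2.minAreaRect(p[:,:2].astype(np.float32)),p[:,2].mean(),len(p))
E
python3 -c "
from w import *
s,o=shot('w1');print(o['position'],o['eef_rot'],o['joint_pos'],s['mount'],s['fx']);fit(s,o);sel(s,o)"
```

```text
[ 0.44910167 -0.13509764  0.39891814] [5.88615631e-04 8.25424491e-01 5.64512074e-01 4.25784697e-04] [ 0.57826718  0.33280854 -0.54157583  1.76592878  0.19118013  1.09382052
 -0.39821271] [[-1.28972932e-03 -9.63962317e-01 -2.66035691e-01  6.86838745e-02]
 [ 9.99999079e-01 -1.35544098e-03  6.33971290e-05  1.07005794e-04]
 [-4.21708122e-04 -2.66035364e-01  9.63963177e-01 -1.38235224e-01]
 [ 0.00000000e+00  0.00000000e+00  0.00000000e+00  1.00000000e+00]] 321.48333583023447
wheel [ 0.53559856 -0.09659468] 0.058725635051329717 ztop 0.21267684793882324 5592 spoke 1.2006578913587154 563
sel [ 0.54186194 -0.26289704  0.17331533] 242 ((0.5428262948989868, -0.2635345160961151), (0.026178326457738876, 0.013262175023555756), 36.81404495239258) [0.8303483 0.5572448]
box ((0.5263965129852295, -0.2755751311779022), (0.09069038182497025, 0.08672632277011871), 0.16240160167217255) 0.1391601950532247 1880
```

View pics/w1.png

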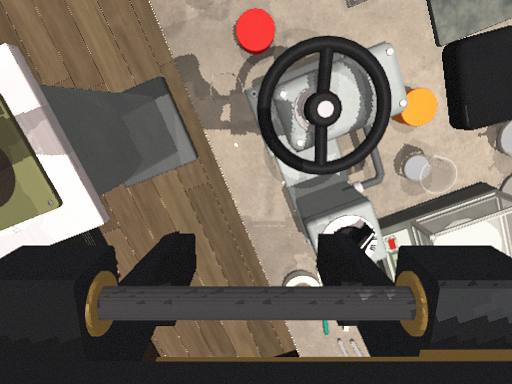

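The picture shows the wheel hub at (325,108) with spokes running vertically. The fit puts the axis at about (0.534,-0.0955), rim top z 0.213 and radius 59 mm. All three match the description. I'll take the near opening at direction 159°, rim point (0.478,-0.074).

>>> move_arm(grip=[30,30,30,30,30,30,30,30], linear=[[0.15,0.3,-0.4],[0.15,0.3,-0.7],[0.15,0.3,-0.7],[0.15,0.3,-0.7],[0.1,0.3,-0.6],[0,0.02,-0.4],[0,0,0],[0,0,0]], turn=[[0,0,0],[0,0,0],[0,0,0],[0,0,0],[0,0,0],[0,0,0],[0,0,0],[0,0,0]])

```text
t: 2.15
position: [0.4759, -0.0758, 0.2577]
eef_rot: [-0.001, 0.826, 0.564, -0.001]
wrist_force: [0.8, -0.6, 1.3]
finger_gap: 0.345
grasp_force: 0.0
```

```bash
python3 -c "
from w import *
s,o=shot('w2');print(o['position'],o['eef_rot'],o['joint_pos'],o['finger_gap']);fit(s,o,(.534,-.0955))"
```

```text
[ 0.47590898 -0.07583239  0.25768153] [-6.38997172e-04  8.25902395e-01  5.63811958e-01 -9.49562294e-04] [ 0.37451238  0.51903618 -0.47811391  1.9605399   0.34362054  0.74391602
 -0.67910245] 0.3446427204041134
wheel [ 0.53548984 -0.09479912] 0.05857709349645684 ztop 0.21253056271092033 9940 spoke 1.194536511800652 730
```

View pics/w2.png

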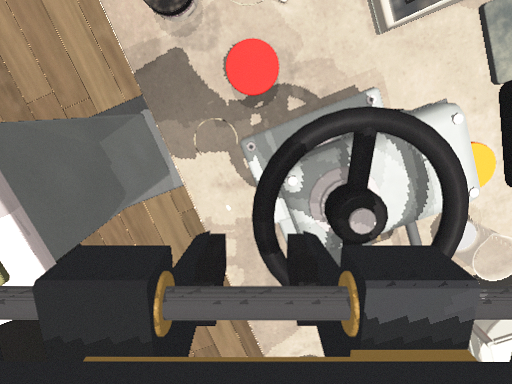

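The picture shows the fingers at (210,260) and (305,260), with the rim's left side running between and below them. I'll descend and close.

>>> move_arm(grip=[30,30,30,30,30,30,30], linear=[[0.08,0.06,-0.2],[0,0,-0.3],[0,0,-0.3],[0,0,-0.3],[0,0,-0.3],[0,0,-0.2],[0,0,0]], turn=[[0,0,0],[0,0,0],[0,0,0],[0,0,0],[0,0,0],[0,0,0],[0,0,0]])

```text
t: 2.78
position: [0.4794, -0.0735, 0.1934]
eef_rot: [-0.0, 0.826, 0.564, -0.001]
wrist_force: [-0.3, 0.2, -0.2]
finger_gap: 0.343
grasp_force: 0.0
```

>>> move_arm(grip=[10,8,8,8,8,8], linear=[[0,0,0],[0,0,0],[0,0,0],[0,0,0],[0,0,0],[0,0,0]], turn=[[0,0,0],[0,0,0],[0,0,0],[0,0,0],[0,0,0],[0,0,0]], newtons=20)

```text
t: 3.28
position: [0.4815, -0.0736, 0.195]
eef_rot: [0.001, 0.826, 0.563, 0.002]
wrist_force: [4.2, -2.7, 2.3]
finger_gap: 0.148
grasp_force: 19.5
```

```bash
cat > arc.py <<'E'
import numpy as np,sys,json
def arc(c,start,phi0,d,n,r=.06):
    cur=np.array(start,float);L=[]
    for i in range(1,n+1):
        a=phi0-d*i;t=np.array(c)+r*np.array([np.cos(a),np.sin(a)])
        q=np.round((t-cur)/.04,2);cur=cur+q*.04;L.append([float(q[0]),float(q[1]),0])
    print(json.dumps(L));print("end",cur)
E
python3 -c "
from arc import *
arc((.537,-.0955),(.4792,-.0734),np.radians(158.8),.1,16)"
```

```text
[[0.11, 0.13, 0], [0.07, 0.13, 0], [0.09, 0.12, 0], [0.1, 0.11, 0], [0.11, 0.1, 0], [0.12, 0.09, 0], [0.12, 0.08, 0], [0.14, 0.07, 0], [0.14, 0.05, 0], [0.15, 0.04, 0], [0.14, 0.02, 0], [0.15, 0.01, 0], [0.15, -0.01, 0], [0.15, -0.02, 0], [0.15, -0.04, 0], [0.14, -0.05, 0]]
end [ 0.5604 -0.0402]
```

First I'll do part of the arc and check the force.

>>> move_arm(grip=[8,8,8,8,8,8], linear=[[0.11,0.13,0],[0.07,0.13,0],[0.09,0.12,0],[0.1,0.11,0],[0.11,0.1,0],[0.12,0.09,0]], turn=[[0,0,-0.1],[0,0,-0.1],[0,0,-0.1],[0,0,-0.1],[0,0,-0.1],[0,0,-0.1]])

```text
t: 3.78
position: [0.5035, -0.0474, 0.1948]
eef_rot: [0.001, 0.957, 0.292, -0.001]
wrist_force: [0.4, -5.5, 5.1]
finger_gap: 0.152
grasp_force: 19.5
```

>>> move_arm(grip=[8,8,8,8,8,8,8,8,8,8,8], linear=[[0.12,0.08,0],[0.14,0.07,0],[0.14,0.05,0],[0.15,0.04,0],[0.14,0.02,0],[0.15,0.01,0],[0.15,-0.01,0],[0.15,-0.02,0],[0.15,-0.04,0],[0.14,-0.05,0],[0,0,0]], turn=[[0,0,-0.1],[0,0,-0.1],[0,0,-0.1],[0,0,-0.1],[0,0,-0.1],[0,0,-0.1],[0,0,-0.1],[0,0,-0.1],[0,0,-0.1],[0,0,-0.1],[0,0,0]])

```text
t: 4.7
position: [0.5605, -0.0427, 0.1948]
eef_rot: [0.002, 0.979, -0.203, -0.0]
wrist_force: [-0.3, -5.4, 7.7]
finger_gap: 0.146
grasp_force: 19.4
```

>>> move_arm(grip=[30,30,30,30,30,30,30,30], linear=[[0,0,0],[0,0,0],[0,0,0],[0,0,0.3],[0,0,0.5],[0,0,0.5],[0,0,0.5],[0,0,0.2]], turn=[[0,0,0],[0,0,0],[0,0,0],[0,0,0],[0,0,0],[0,0,0],[0,0,0],[0,0,0]])

```text
t: 5.37
position: [0.5616, -0.0393, 0.2763]
eef_rot: [-0.001, 0.98, -0.199, 0.001]
wrist_force: [0.9, -1.3, 0.7]
finger_gap: 0.339
grasp_force: 0.0
```

>>> move_arm(grip=[30,30,30,30,30,30,30,30,30,30,30,30,30], linear=[[-0.1,-0.1,0],[-0.1,-0.1,0],[-0.1,-0.1,0],[-0.1,-0.1,0],[-0.1,-0.1,0],[-0.1,-0.1,0],[-0.1,-0.1,0],[-0.1,-0.1,0],[-0.1,-0.1,0],[-0.1,-0.1,0],[-0.1,-0.1,0],[-0.08,-0.1,0],[0,-0.1,0]], turn=[[0,0,0.12],[0,0,0.12],[0,0,0.12],[0,0,0.12],[0,0,0.12],[0,0,0.12],[0,0,0.12],[0,0,0.12],[0,0,0.12],[0,0,0.12],[0,0,0.12],[0,0,0.12],[0,0,0.12]])

```text
t: 6.45
position: [0.5123, -0.0917, 0.2734]
eef_rot: [-0.001, 0.835, 0.55, -0.001]
wrist_force: [-0.4, 0.1, 0.2]
finger_gap: 0.34
grasp_force: 0.0
```

>>> move_arm(grip=[30,30,30,30,30,30,30,30,30,30,30,30,30,30,30], linear=[[0,-0.1,0],[0,-0.1,0],[0,-0.1,0],[0,-0.1,0],[0,-0.1,0],[0,-0.1,0],[0,-0.1,0],[0,-0.1,0],[0,-0.1,0],[0,-0.1,0],[0,-0.1,0],[0,-0.1,0],[0,-0.1,0],[0,-0.1,0],[0,0,0]], turn=[[0,0,0.12],[0,0,0.12],[0,0,0.12],[0,0,0.12],[0,0,0.12],[0,0,0.12],[0,0,0.12],[0,0,0.12],[0,0,0.12],[0,0,0.12],[0,0,0.12],[0,0,0.12],[0,0,0.12],[0,0,0],[0,0,0]])

```text
t: 7.7
position: [0.5132, -0.1487, 0.2734]
eef_rot: [-0.001, 0.212, 0.977, 0.0]
wrist_force: [-0.7, 0.0, -0.4]
finger_gap: 0.333
grasp_force: 0.0
```

```bash
python3 -c "
from w import *
s,o=shot('w3');print(o['position'],o['eef_rot'],o['joint_pos'],o['finger_gap']);fit(s,o,(.537,-.097));sel(s,o)
np.save('pics/s2.npy',snapshot('scene'),allow_pickle=True)"
```

```text
[ 0.513155   -0.14870659  0.27342246] [-8.03260737e-04  2.12301464e-01  9.77203855e-01  2.62477277e-04] [ 0.69323963  0.6437254  -0.83890846  1.78622876  0.56899843  0.9740632
  0.76296078] 0.333281389427255
wheel [ 0.53432523 -0.09752507] 0.05850037799200921 ztop 0.21249279534199142 8759 spoke -0.390951211551018 853
box ((0.5140753984451294, -0.2753974199295044), (0.08735128492116928, 0.06851888447999954), 89.8956527709961) 0.13928262826317145 3365
```

View pics/w3.png

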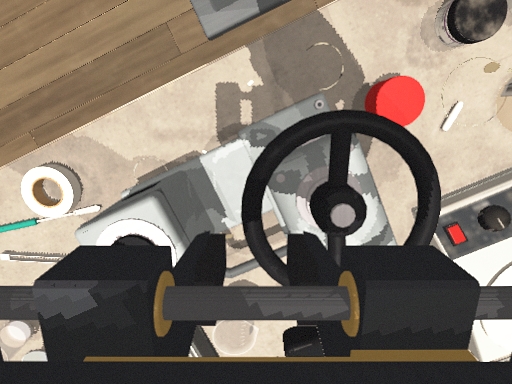

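The picture shows the wheel spokes vertical and the fingers at (205,260) and (305,260) straddling the rim below. The fit says the wheel has turned 1.59 rad, so it is now at about 1.97. I'll grasp opening B.

>>> move_arm(grip=[30,30,30,30,30,30,30], linear=[[0,-0.11,-0.3],[0,0,-0.4],[0,0,-0.4],[0,0,-0.4],[0,0,-0.3],[0,0,-0.18],[0,0,0]], turn=[[0,0,0.035],[0,0,0],[0,0,0],[0,0,0],[0,0,0],[0,0,0],[0,0,0]])

```text
t: 8.38
position: [0.5127, -0.1523, 0.1933]
eef_rot: [-0.002, 0.193, 0.981, -0.0]
wrist_force: [-0.9, -0.4, -0.3]
finger_gap: 0.342
grasp_force: 0.0
```

>>> move_arm(grip=[10,8,8,8,8,8], linear=[[0,0,0],[0,0,0],[0,0,0],[0,0,0],[0,0,0],[0,0,0]], turn=[[0,0,0],[0,0,0],[0,0,0],[0,0,0],[0,0,0],[0,0,0]], newtons=20)

```text
t: 8.88
position: [0.5143, -0.1526, 0.1957]
eef_rot: [0.001, 0.193, 0.981, -0.0]
wrist_force: [-0.3, -0.3, 3.6]
finger_gap: 0.147
grasp_force: 19.7
```

```bash
python3 -c "
from arc import *
arc((.5365,-.097),(.5131,-.153),np.radians(-112.4),.095,16)"
```

```text
[[-0.12, 0.07, 0], [-0.12, 0.08, 0], [-0.11, 0.08, 0], [-0.11, 0.09, 0], [-0.1, 0.11, 0], [-0.08, 0.11, 0], [-0.08, 0.12, 0], [-0.06, 0.13, 0], [-0.06, 0.13, 0], [-0.04, 0.14, 0], [-0.02, 0.14, 0], [-0.01, 0.14, 0], [-0.0, 0.14, 0], [0.01, 0.14, 0], [0.03, 0.14, 0], [0.04, 0.14, 0]]
end [ 0.4799 -0.077 ]
```

>>> move_arm(grip=[8,8,8,8,8,8,8,8,8,8,8,8,8,8,8,8,8,8], linear=[[-0.12,0.07,0],[-0.12,0.08,0],[-0.11,0.08,0],[-0.11,0.09,0],[-0.1,0.11,0],[-0.08,0.11,0],[-0.08,0.12,0],[-0.06,0.13,0],[-0.06,0.13,0],[-0.04,0.14,0],[-0.02,0.14,0],[-0.01,0.14,0],[0,0.14,0],[0.01,0.14,0],[0.03,0.14,0],[0.04,0.14,0],[0,0,0],[0,0,0]], turn=[[0,0,-0.095],[0,0,-0.095],[0,0,-0.095],[0,0,-0.095],[0,0,-0.095],[0,0,-0.095],[0,0,-0.095],[0,0,-0.095],[0,0,-0.095],[0,0,-0.095],[0,0,-0.095],[0,0,-0.095],[0,0,-0.095],[0,0,-0.095],[0,0,-0.095],[0,0,-0.095],[0,0,0],[0,0,0]])

```text
t: 10.38
position: [0.4804, -0.0763, 0.1955]
eef_rot: [0.0, 0.815, 0.579, -0.0]
wrist_force: [-2.3, -0.8, 7.7]
finger_gap: 0.146
grasp_force: 20.0
```

```bash
python3 -c "
from w import *
s,o=shot('w4');print(o['position'],o['eef_rot'],o['joint_pos']);fit(s,o,(.536,-.097))
s=snapshot('scene');np.save('pics/s3.npy',s,allow_pickle=True)
f=[np.load('pics/scene.npy',allow_pickle=True).item()['frame'],s['frame']]
im=np.hstack([cv2.resize(x[165:235,240:305],None,fx=6,fy=6,interpolation=cv2.INTER_CUBIC) for x in f])
cv2.imwrite('pics/c2.png',cv2.cvtColor(im,cv2.COLOR_RGB2BGR))"
```

```text
[ 0.48043792 -0.07633187  0.19553936] [ 3.02527364e-04  8.15377470e-01  5.78929598e-01 -1.03902952e-04] [ 0.26319289  0.60492593 -0.31550616  2.02519921  0.33937539  0.5608496
 -0.62553434]
wheel [ 0.53278055 -0.09379825] 0.05842245602775413 ztop 0.21254153178647234 18105 spoke 1.2740405414637772 2308
```

View pics/c2.png

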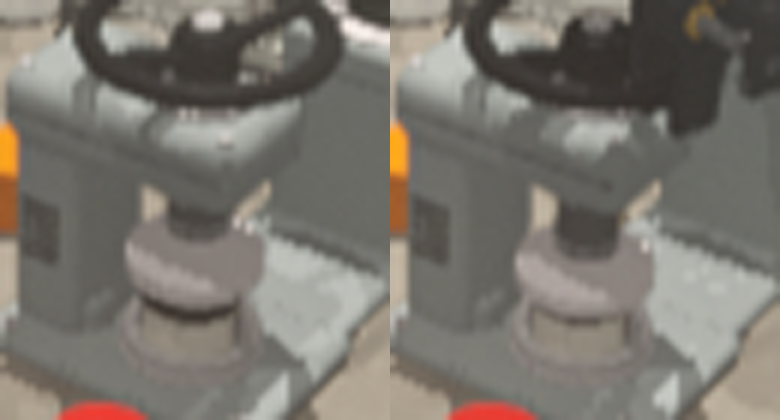

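The scene crop shows the quill extended and the chuck seated on the jar lid at about (585,300). The wheel has turned about 3.11 rad in all, so it is near 3.49. I'll release it and go to the selector.

>>> move_arm(grip=[30,30,30,30,30,30,30,30], linear=[[0,0,0],[0,0,0],[0,0,0],[0,0,0.3],[0,0,0.5],[0,0,0.5],[0,0,0.7],[0,0,0.5]], turn=[[0,0,0],[0,0,0],[0,0,0],[0,0,0],[0,0,0],[0,0,0],[0,0,0],[0,0,0]])

```text
t: 11.15
position: [0.4808, -0.0763, 0.2965]
eef_rot: [0.0, 0.816, 0.579, 0.0]
wrist_force: [1.0, 0.7, -0.5]
finger_gap: 0.339
grasp_force: 0.0
```

>>> move_arm(grip=[40,40,40,40,40,40,40,40,40,40,40,40], linear=[[-0.08,-0.6,0],[-0.08,-0.6,0],[-0.08,-0.6,0],[-0.08,-0.6,0],[-0.08,-0.6,0],[-0.08,-0.6,0],[-0.08,-0.6,0],[-0.08,-0.6,0],[-0.08,-0.6,0],[0,-0.6,0],[0,-0.2,0],[0,0,0]], turn=[[0,0,-0.06],[0,0,-0.06],[0,0,-0.06],[0,0,-0.06],[0,0,-0.06],[0,0,-0.06],[0,0,-0.06],[0,0,-0.06],[0,0,-0.06],[0,0,-0.06],[0,0,-0.02],[0,0,0]])

```text
t: 12.15
position: [0.4511, -0.3265, 0.2945]
eef_rot: [0.0, 0.954, 0.3, -0.0]
wrist_force: [-0.7, -0.4, -0.0]
finger_gap: 0.452
grasp_force: 0.0
```

```bash
python3 -c "
from w import *
s,o=shot('w5');print(o['position'],o['eef_rot'],o['joint_pos']);fit(s,o,(.536,-.097));sel(s,o)"
```

```text
[ 0.45105    -0.32651936  0.29449879] [ 3.05810306e-04  9.53898893e-01  3.00127749e-01 -3.77451626e-04] [ 0.66815514  0.54156786 -0.20336044  1.71348744  0.13451608  0.90020178
 -0.55180011]w.py:16: RuntimeWarning: Mean of empty slice.
  a=np.angle(np.exp(2j*np.arctan2(d[k2,1],d[k2,0])).mean())/2
  ret = ret.dtype.type(ret / rcount)
Traceback (most recent call last):
  File "w.py", line 17, in fit
    print("wheel",c,np.sqrt(x[2]+c@c),"ztop",np.percentile(p[k,2],90),k.sum(),"spoke",a,k2.sum())
                                             ~~~~~~~~~~~~~^^^^^^^^^^^
IndexError: index -1 is out of bounds for axis 0 with size 0
```

View pics/w5.png

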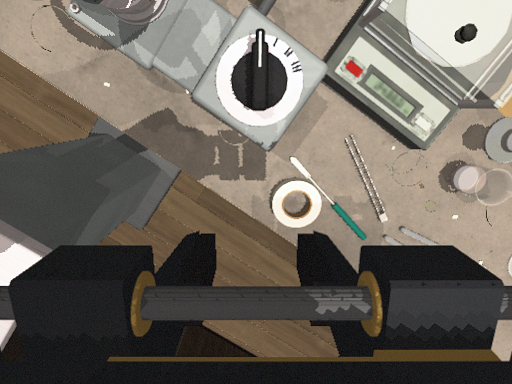

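The picture shows the selector at about (260,75), its bar vertical in the image and the pointer up, with the marks clockwise on the dial. It is aligned with the tool.

```bash
python3 -c "
from w import *
d=np.load('pics/w5.npy',allow_pickle=True).item();s,o=d['s'],d['o'];sel(s,o)
P=cloud(s,o);f=s['frame'];m=(abs(P[...,2]-.1415)<.006)&(f.min(-1)>200)&(np.hypot(P[...,0]-.524,P[...,1]+.272)<.05)
p=P[m].astype(np.float32)[:,:2];print('dial',len(p),cv2.minEnclosingCircle(p))
print(at_z(s,[[260.5,30],[260,108]],.175,o))"
```

```text
sel [ 0.52987377 -0.27498519  0.17486708] 1248 ((0.5309261083602905, -0.27452224493026733), (0.05755496397614479, 0.012363494373857975), 34.69577407836914) [0.8242151  0.56627685]
box ((0.5266144871711731, -0.2770097255706787), (0.08796516060829163, 0.09149389714002609), 89.78582763671875) 0.13965892669222052 7931Traceback (most recent call last):
  File "<string>", line 5, in <module>
    p=P[m].astype(np.float32)[:,:2];print('dial',len(p),cv2.minEnclosingCircle(p))
                                                        ~~~~~~~~~~~~~~~~~~~~~~^^^
cv2.error: OpenCV(4.12.0) /io/opencv/modules/imgproc/src/shapedescr.cpp:201: error: (-215:Assertion failed) count >= 0 && (depth == CV_32F || depth == CV_32S) in function 'minEnclosingCircle'
```

>>> move_arm(grip=[40,40,40,40,40,40,40,40,40,40,40,40], linear=[[0.4,0.26,0],[0.4,0.26,-0.2],[0.4,0.26,-0.3],[0.4,0.26,-0.3],[0.36,0.25,-0.3],[0,0,-0.4],[0,0,-0.4],[0,0,-0.4],[0,0,-0.4],[0,0,-0.4],[0,0,-0.26],[0,0,0]], turn=[[0,0,0],[0,0,0],[0,0,0],[0,0,0],[0,0,0],[0,0,0],[0,0,0],[0,0,0],[0,0,0],[0,0,0],[0,0,0],[0,0,0]])

```text
t: 13.2
position: [0.5291, -0.2701, 0.1586]
eef_rot: [-0.002, 0.953, 0.303, -0.001]
wrist_force: [-0.3, -0.3, -0.1]
finger_gap: 0.454
grasp_force: 0.0
```

>>> move_arm(grip=[20,10,8,8,8,8,8], linear=[[0,0,0],[0,0,0],[0,0,0],[0,0,0],[0,0,0],[0,0,0],[0,0,0]], turn=[[0,0,0],[0,0,0],[0,0,0],[0,0,0],[0,0,0],[0,0,0],[0,0,0]], newtons=45)

```text
t: 13.78
position: [0.5312, -0.2737, 0.1615]
eef_rot: [0.001, 0.954, 0.301, 0.001]
wrist_force: [2.2, -1.7, 3.4]
finger_gap: 0.141
grasp_force: 45.0
```

```bash
python3 -c "
from w import *
o=get_obs();print(o['position'],o['wrist_force'],o['ft_torque'],o['joint_pos'])"
```

```text
[ 0.53121704 -0.27371097  0.16154369] [ 2.16178064 -1.67014187  3.36205439] [-0.35965328 -0.34255671 -0.20435583] [ 0.49200289  0.76150895 -0.16346143  1.73347455  0.18517641  0.65838318
 -0.7324429 ]
```

>>> move_arm(grip=[8,8,8,8,8,8,8,8], linear=[[0,0,0],[0,0,0],[0,0,0],[0,0,0],[0,0,0],[0,0,0],[0,0,0],[0,0,0]], turn=[[0,0,-0.08],[0,0,-0.08],[0,0,-0.08],[0,0,-0.08],[0,0,-0.08],[0,0,-0.08],[0,0,-0.08],[0,0,-0.04]], newtons=50)

```text
t: 14.45
position: [0.5322, -0.277, 0.1616]
eef_rot: [0.003, 1.0, 0.004, 0.003]
wrist_force: [4.1, -9.0, -1.5]
finger_gap: 0.145
grasp_force: 50.1
```

```bash
python3 -c "
from w import *
o=get_obs();print(o['position'],o['wrist_force'],o['ft_torque'],o['joint_pos'],np.degrees(2*np.arctan2(o['eef_rot'][2],o['eef_rot'][1]))-90)"
```

```text
[ 0.53223625 -0.27702502  0.16157027] [ 4.05009953 -8.98940788 -1.51296952] [-1.65299064 -0.85009755  0.26181252] [ 0.3952414   0.76054187  0.00987938  1.73659856 -0.00451154  0.63637937
 -1.15629558] -89.51229681752673
```

>>> move_arm(grip=[8,8,8,8,8,8,8,8,8,8], linear=[[0.03,-0.05,0],[0.03,-0.05,0],[0,0,0],[0,0,0],[0,0,0],[0,0,0],[0,0,0],[0,0,0],[0,0,0],[0,0,0]], turn=[[0,0,-0.08],[0,0,-0.08],[0,0,-0.08],[0,0,-0.08],[0,0,-0.08],[0,0,-0.08],[0,0,-0.08],[0,0,-0.06],[0,0,0],[0,0,0]])

```text
t: 15.28
position: [0.5312, -0.2807, 0.1615]
eef_rot: [0.003, 0.954, -0.3, 0.001]
wrist_force: [-3.2, -7.6, 5.2]
finger_gap: 0.142
grasp_force: 50.1
```

```bash
python3 -c "
from w import *
s,o=shot('w6');print(o['position'],o['wrist_force'],o['ft_torque'],o['joint_pos'],o['finger_gap'],np.degrees(2*np.arctan2(o['eef_rot'][2],o['eef_rot'][1]))-90);sel(s,o)
s=snapshot('top');np.save('pics/t6.npy',s,allow_pickle=True);sel(s,None)
a=cv2.resize(s['frame'][170:230,310:370],(500,500),interpolation=cv2.INTER_CUBIC)
b=cv2.resize(np.load('pics/w6.npy',allow_pickle=True).item()['s']['frame'][180:300,200:272+48],(300,300),interpolation=cv2.INTER_CUBIC)
b=np.vstack([b,np.zeros((200,300,3),np.uint8)])
cv2.imwrite('pics/c6.png',cv2.cvtColor(np.hstack([a,b]),cv2.COLOR_RGB2BGR))"
```

```text
[ 0.53122691 -0.28068215  0.16152645] [-3.24625282 -7.62882907  5.23464565] [-1.23656773  0.44645282  0.17869732] [ 0.3022427   0.77396111  0.18481075  1.73337774 -0.2047489   0.65116069
 -1.58126662] 0.1418372161084213 -124.89759669044378
sel [ 0.53798749 -0.28486699  0.17489337] 4011 ((0.5302740931510925, -0.28022500872612), (0.04704893007874489, 0.04600069299340248), 8.243241310119629) [ 0.82486695 -0.5653269 ]
box ((0.527047336101532, -0.27769532799720764), (0.08665456622838974, 0.09088096767663956), 89.82425689697266) 0.13939183241143904 10683
box ((0.5461602807044983, -0.24100926518440247), (0.013419228605926037, 0.044664040207862854), 89.49441528320312) 0.13833081055539145 35
```

View pics/w6.png

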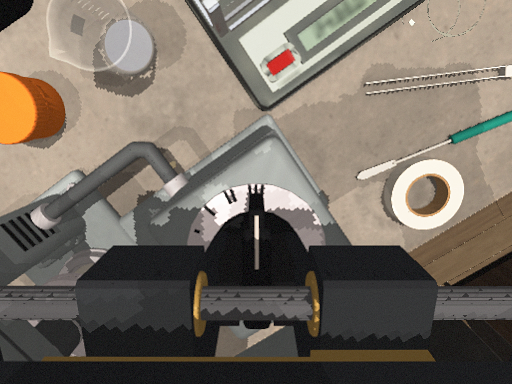

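The pointer sits at the three-bar mark, (257,188), and the tool has turned 1.22 rad while gripping. I'll check the wheel from above, then hand in.

```bash
python3 -c "
from w import *
fit(np.load('pics/top.npy',allow_pickle=True).item(),None,(.535,-.095))
fit(np.load('pics/t6.npy',allow_pickle=True).item(),None,(.535,-.095))
o=get_obs();print(o['t'],o['finger_gap'],o['grasp_force'])
s=np.load('pics/s3.npy',allow_pickle=True).item();s=snapshot('scene')
cv2.imwrite('pics/c3.png',cv2.cvtColor(cv2.resize(s['frame'][165:235,240:305],None,fx=8,fy=8,interpolation=cv2.INTER_CUBIC),cv2.COLOR_RGB2BGR))"
```

```text
wheel [ 0.53283593 -0.09534629] 0.059642318365971794 ztop 0.21393068820462985 540 spoke 1.1970261713303285 56
wheel [ 0.53274759 -0.09530967] 0.05961765556614168 ztop 0.21400788419744404 538 spoke 1.2082094416297409 55
15.3833 0.14340755362982552 50.06612939760089
```

View pics/c3.png

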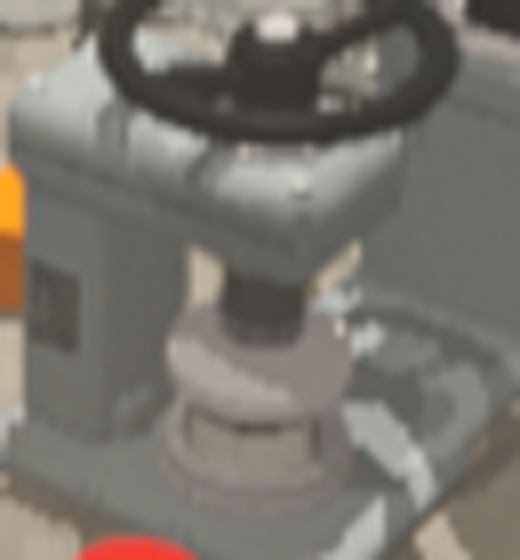

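The crop shows the quill well down (265,300) and the chuck on the lid (260,370). The wheel turned about 3.13 rad in all and stayed where I left it, at about 3.5.

```bash
python3 -c "
from bench import *
print(hand_in())"
```

```text
the job is handed in; nothing more can be done
None
```

I wound the handwheel to about 3.5 rad by measurement (chuck on the lid, which by the given screw pitch is about 5 mm of neck pushed in). I then turned the selector to its third position and handed the job in, still gripping and holding it there.

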